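# Take the spent wound filter out of its housing

## Robot

A 7-joint arm with a two-finger parallel gripper is mounted at the origin on the work surface. World frame = base frame: x ahead of the robot, y to its left, z up, the work surface at z = 0. Lengths are in m, angles in rad, forces in N, time in s.
With the tool pointing down it reaches from about 0.4 to 0.85 m from the base axis. Payload 6.9 kg.
Tool frame: the origin (TCP) lies midway between the tips of the shut fingers; the grasp point (between the pads) lies behind it (ctrl.pinch_z is the z of the grasp point in the tool frame, in m); z points along the fingers, y is the line along which they close (so a half turn about z gives the same grasp; the last joint's range is limited). The gripper opens to 85 mm and grips with 20 to 120 N. Pads are 22 mm wide; open, the fingers measure 114 mm over their backs; the gripper's body (76 mm by 85 mm) begins 54 mm behind the grasp point. The pads swing forward as they close: fully open they stand 13 mm farther back than shut.
Start: joints at [-1.103, 0.507, -0.238, 1.5, 0.126, 1.149, -0.155], TCP at [0.221, 0.585, 0.231] pointing down, gripper open.
Joint ranges: [-3.08, 3.08], [-0.24, 2.05], [-1.43, 1.35], [0, 2.5], [-1.52, 4.66], [0.17, 1.96], [-2.89, 2.89]. Speed limits (rad/s): [2.39, 2.39, 3.14, 3.14, 3.14, 3.14, 3.14].

## Interface

Orientations are given as a unit quaternion [w, x, y, z].
In Python, from station import ctrl, get_state, vision, ticket, models gives the robot as it stands. Calls block until the motion is done:
- ctrl.movep(position, orientation): joint-space move of the TCP to a pose.
- ctrl.movel(position, frame=None, max_speed=0.15): straight line of the TCP; frame=None keeps the orientation; max_speed is the mean speed in m/s.
- ctrl.set_joints(angles): joint-space move.
- ctrl.ungrasp() and ctrl.close_gripper(force=None): open the fingers fully, or close them until they stop; force is the grip in N (None keeps the last).
- ctrl.pause(seconds).
- ctrl.ik(position, orientation): joint angles nearest the present ones, or None.
- get_state(): the state.
- vision.grab_frame(name): name is "scene" or "top"; returns (picture, depth): 420x560x3 uint8, blue, green, red; 420x560 float32, m along the optical axis (not along the pixel's ray), 0 where there is no reading.
- vision.camera_info(name): a dict with "mtx" (3x3 intrinsics, pixels), "dist_coeffs" ([k1, k2, p1, p2, k3] as OpenCV has them; the pictures are not rectified), "R" (3x3) and "t" (3): a world point X has camera coordinates R X + t. Camera axes: x right, y down, z forward; pixel columns grow to the right and rows downward; lengths in m; the calibration is good to about 2 mm. A picture is of the moment at which its call begins. camera_info takes no time and is no camera call.
A pose or a line that the arm cannot do raises ctrl.Unreachable and nothing moves.
- ticket.close_job(): hands the job in; it is judged then, once.
Trained networks look in the newest picture that a camera, given by its name, has taken for a name from the list of things; names that differ only in an ending like _2 or _b are one class to them, and where a whole thing is asked for, a point or a joint stands for the part that bears it (a point fixed in the world has none). Each returns a list of dicts, best first, with "p" (0 to 1); they miss things now and then, are a little off and sometimes report something else, mostly with a low value. They report only what shows in the picture. A call takes as long as a camera call. They do not tell look-alikes from the thing itself.
- models.recognise(camera, target): "point" ([column, row] in pixels, amid what is visible of it).
- models.masks_of(camera, target): "mask" (420x560 bool, what is visible of it) and "point" ([column, row] in pixels, amid what is visible of it).
The state is a dict: "time": time; "qpos": joint angles; "qd": joint speeds; "tau": joint torques, N m; "tcp_pos": TCP position; "eef_rot": TCP orientation; "contact_force": force on the tool from outside, world axes, zero at the start; "wrist_torque": the same for the moment, N m; "width": finger opening in m; "gripper_force": force on a finger pad.
Only numpy, scipy, OpenCV 4.12 (cv2) and the standard library are available. Lean on these libraries where they do the work, as an engineer would, in place of code of your own. Each camera call takes 0.05 s, during which the arm holds its last target. There are 200 camera calls.

## Task

The clamp is already off the blue filter housing: lift its bell cover straight up, clear of the filter inside without knocking it, and set the cover down gently on its rim, wholly on the light-blue mat. Then draw the spent string-wound cartridge straight up off the standpipe without forcing it, and stand it gently upright in the empty end of the white waste tray. Leave the green housing shut, and do not disturb the old cartridge in the tray or anything else on the bench.

Things in the scene. Friction and masses are not known exactly. Their poses are not given: they have to be found in the camera images.
- housing_blue: fixed foot of the blue filter housing: blue plate 100 mm (its x) by 130 mm (its y), 8 mm thick; round steel flange 92 mm across, top 36 mm above the table; on it a centring spigot 70 mm across, top at 42 mm. Short ports stick out along its y to 72 mm from the centre, 19 mm high. Origin: centre of the plate's underside, at table height; z up.
- standpipe_tip (a point): top of the blue housing's upright steel standpipe, 20 mm across, on the housing's axis, 100 mm above the table (58 mm above the spigot).
- cover: loose steel bell cover of the blue housing (blue band), 0.3 to 0.6 kg, unclamped; starts standing on the flange, over the cartridge. Origin: centre of its rim's underside, z up. Rim 92 mm across, 6 mm high; wall 82 mm across outside, 76 mm inside; hollow 85 mm deep. Bevelled top 89 mm above the rim, 56 mm across there.
- knob_top (a point): centre of the top of the cover's black round vent knob: 30 mm across, 26 mm high, on the cover's axis, top 121 mm above the rim's underside; under it a 6 mm high neck 18 mm across.
- cartridge: spent tan-brown string-wound filter cartridge: ring 56 mm across, 65 mm high, bore 26 mm, 0.1 to 0.2 kg. Starts hidden inside the cover, loose on the standpipe, standing on the spigot (underside 42 mm, top 107 mm above the table). Origin: centre of its underside, z up along its bore.
- mat: clean light-blue rubber mat, 190 mm square, 3 mm thick, fixed flat on the table. Origin: centre of its underside; z up.
- tray: white plastic waste tray, fixed, 140 mm (its x) by 240 mm (its y), walls 30 mm high and 4 mm thick, floor 4 mm thick. One earlier cartridge stands in its +y half, the -y half is empty. Origin: centre of its underside; z up.
- old_cartridge: dark brown earlier cartridge of the same size, standing loose in the tray. Origin: centre of its underside.
- housing_green: second filter housing of the same kind, green plate and green band, still clamped shut and fixed; foot and cover sized like the blue one's, knob top 157 mm above the table, clamp ring 105 mm across. Origin: centre of the plate's underside.
- clamp: the blue housing's clamp, a loose open steel ring with a brass wing nut, lying flat on the table, about 130 mm long and 14 mm high. Origin: centre of the ring, underside.
- new_cartridge: fresh white cartridge of the same size standing on the table. Origin: centre of its underside.
- beaker: clear plastic beaker, 68 mm across, 85 mm high, standing. Origin: centre of its underside.
- yellow_cap: yellow canister cap, 70 mm across, 20 mm high, lying open side up. Origin: centre of its underside.
- pen: blue-green pen, 120 mm long, 9 mm thick, lying on the table along its x. Origin: its middle, underside.
Not all that is in view belongs to the job. Leave any yellow look-alike of the cover alone.

How it is judged:
On the way, in this order (a step that is already met when the one before it is completed fails the run):
1. the cover is raised until its rim is above the cartridge, which stays in place on the standpipe (z of cover in the frame of housing_blue above 0.108 m and z of cartridge in the frame of housing_blue below 0.05 m and horizontal distance between cartridge and housing_blue below 0.008 m), for 0.05 s.
2. the cover stands on its rim, wholly on the mat, released, with the cartridge still in place on the standpipe (x of cover in the frame of mat between -0.05 and 0.05 m and y of cover in the frame of mat between -0.05 and 0.05 m and z of cover in the frame of mat below 0.01 m and angle between cover's own z axis and vertical below 0.08 rad and contact force between cover and the fingers below 0.2 N and linear speed of cover below 0.02 m/s and z of cartridge in the frame of housing_blue below 0.05 m and horizontal distance between cartridge and housing_blue below 0.008 m), for 0.2 s.
3. the cartridge is drawn up, upright, until its underside is above the tip of the standpipe (z of cartridge in the frame of housing_blue above 0.101 m and angle between cartridge's own z axis and vertical below 0.25 rad), for 0.05 s.
At the end, for the whole second after the job is handed in: The cover stands on its rim with all of the rim on the mat (its centre within 50 mm of the mat's centre along each side of the mat), tilted under 0.08 rad; the spent cartridge stands on the floor of the waste tray, inside its walls, tilted under 0.1 rad; both are released and at rest (x of cover in the frame of mat between -0.05 and 0.05 m and y of cover in the frame of mat between -0.05 and 0.05 m and z of cover in the frame of mat below 0.01 m and angle between cover's own z axis and vertical below 0.08 rad and contact force between each of cover, cartridge and the fingers below 0.2 N and linear speed of each of cover, cartridge below 0.02 m/s and x of cartridge in the frame of tray between -0.06 and 0.06 m and y of cartridge in the frame of tray between -0.11 and 0.11 m and z of cartridge in the frame of tray below 0.012 m and angle between cartridge's own z axis and vertical below 0.1 rad); the robot touches nothing.
It fails at once if the cover knocks the cartridge inside it (over 8 N) (contact force between cover and cartridge above 8 N).
It fails at once if the cartridge is forced against the standpipe or housing (over 30 N) (contact force between cartridge and housing_blue above 30 N).
It fails at once if the cover or the cartridge is dropped (falls at over 0.5 m/s, not held), or the cover is pressed on the mat with over 60 N ((linear speed of cover above 0.5 m/s and contact force between cover and the fingers below 0.1 N) or (linear speed of cartridge above 0.5 m/s and contact force between cartridge and the fingers below 0.1 N) or contact force between cover and mat above 60 N).
It fails at once if the green housing is pulled at or struck (over 20 N) (contact force between housing_green and the arm above 20 N or contact force between housing_green and the fingers above 20 N or contact force between housing_green and cover above 20 N or contact force between housing_green and cartridge above 20 N).
It fails at once if the old cartridge in the tray is knocked over or moved over 20 mm, or another thing on the bench is moved over 30 mm (distance of old_cartridge from where it was at the start of the episode above 0.02 m or angle between old_cartridge's own z axis and vertical above 0.3 rad or distance of any of clamp, new_cartridge, beaker, yellow_cap, pen from where it was at the start of the episode above 0.03 m).
It also fails if it takes over 67 s, if anything falls off the work surface, if the arm or the gripper's body presses on something with over 40 N, if the wrist force passes 120 N, or if a joint passes its speed limit or range.

## Working session

There is one attempt and no reset: what is moved stays moved. The work goes in short steps, each a Python script; the robot and the scene stay as the last script left them, time stands still between calls to the robot, and variables do not carry over. Pictures are saved under pics/ and viewed, at most 10 in all, crops included, and the job is handed in when it is done.

```bash
ls; mkdir -p pics; python3 - <<'E'
from station import ctrl, get_state, vision, models
import cv2,numpy as np
for n in("scene","top"):
    p,d=vision.grab_frame(n); cv2.imwrite(f"pics/{n}0.png",p); np.save(f"pics/{n}0.npy",d)
    i=vision.camera_info(n); print(n,-i["R"].T@i["t"],i["R"][2])
    for t in["housing_blue","cover","knob_top","mat","tray","old_cartridge","housing_green","beaker","new_cartridge"]:
        print(t,[(np.round(r["point"]),round(r["p"],2)) for r in models.recognise(n,t)[:3]])
print(ctrl.pinch_z,get_state())
E
```

```text
pics
scene [ 1.11013081 -0.19575735  0.98418126] [-0.51233351  0.20108955 -0.83491159]
housing_blue [(array([237., 287.]), 0.93)]
cover [(array([221., 258.]), 0.81), (array([248., 324.]), 0.62), (array([392., 271.]), 0.59)]
knob_top [(array([389., 272.]), 0.8), (array([246., 326.]), 0.76), (array([227., 263.]), 0.74)]
mat [(array([146., 213.]), 0.65)]
tray [(array([352., 145.]), 0.82)]
old_cartridge [(array([374., 126.]), 0.67)]
housing_green [(array([335., 236.]), 0.63)]
beaker [(array([313., 296.]), 0.85)]
new_cartridge [(array([148., 292.]), 0.73)]
top [0.37695208 0.03760526 1.01642035] [ 0.25085674 -0.01337657 -0.9679318 ]
housing_blue [(array([331., 212.]), 0.56)]
cover [(array([337., 144.]), 0.95), (array([348., 193.]), 0.75), (array([202., 148.]), 0.69)]
knob_top [(array([204., 145.]), 0.86), (array([346., 196.]), 0.8), (array([339., 142.]), 0.79)]
mat [(array([411., 295.]), 0.64), (array([293., 262.]), 0.35)]
tray [(array([156., 311.]), 0.84)]
old_cartridge [(array([127., 317.]), 0.89), (array([275., 325.]), 0.75)]
housing_green [(array([231., 201.]), 0.92)]
beaker [(array([278., 141.]), 0.93)]
new_cartridge [(array([231., 203.]), 0.61), (array([422., 194.]), 0.6)]
-0.0187 {'time': 1.0, 'qpos': array([-1.10351226,  0.50749152, -0.23756668,  1.50019737,  0.12568793,
        1.14891112, -0.15482562]), 'qd': array([-0.00169799,  0.00067426, -0.00031436,  0.00238643, -0.00024246,
        0.00011887,  0.00022652]), 'tau': array([-4.02185706e-04, -6.20382214e+01, -2.18453027e+00, -2.49971133e+01,
        1.39962591e-02,  2.53418657e-03,  1.95021710e-05]), 'tcp_pos': array([0.22124753, 0.58451453, 0.23127999]), 'eef_rot': array([-4.00698542e-06,  1.79948303e-01,  9.83676069e-01, -1.59102718e-05]), 'contact_force': array([ 0.45029751, -0.39714345,  0.16212883]), 'wrist_torque': array([-0.00960525,  0.00099347,  0.02607417]), 'gripper_force': 0.0, 'width': 0.08554620833385018}
```

View pics/scene0.png

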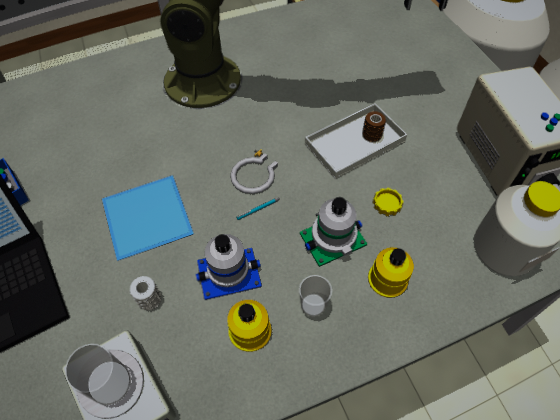

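View pics/top0.png

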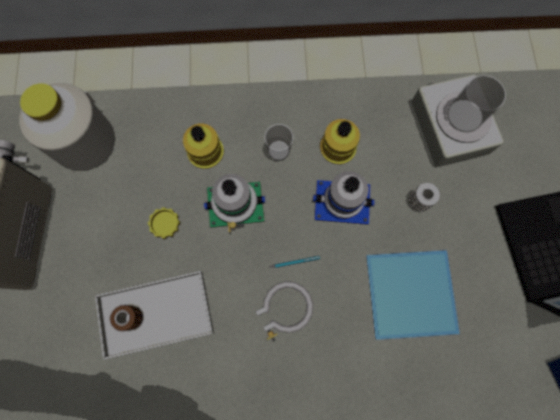

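The blue housing, its steel cover and black knob are at scene (223,243) / top (350,184). A yellow look-alike stands just beyond it, at scene (248,324) / top (341,140). The mat is at top (412,295), and the tray at (155,313) with its old cartridge at (124,318), so the tray's right half is empty. Next I'll localise these in world coordinates.

```bash
cat > h.py <<'E'
from station import ctrl, get_state, vision, models, ticket
import cv2, numpy as np
def ray(n,px):
    i=vision.camera_info(n); u=cv2.undistortPoints(np.float64(px).reshape(-1,1,2),i["mtx"],np.float64(i["dist_coeffs"])).reshape(-1,2)
    return -i["R"].T@i["t"], np.c_[u,np.ones(len(u))]@i["R"]
def onplane(n,px,z):
    c,d=ray(n,px); return c+d*((z-c[2])/d[:,2])[:,None]
def cloud(n,dep):
    v,u=np.mgrid[:420,:560]; c,d=ray(n,np.c_[u.ravel(),v.ravel()])
    X=c+d*dep.reshape(-1,1); X[dep.ravel()<=0]=np.nan
    return X.reshape(420,560,3)
def down(yaw):  # tool z down, tool y (closing line) at angle yaw from world y
    return np.array([0,np.cos(yaw/2),np.sin(yaw/2),0])
E
python3 - <<'E'
from h import *
for n,kn,old in(("scene",(223,243),(374,122)),("top",(350,184),(124,318))):
    p=cv2.imread(f"pics/{n}0.png"); X=cloud(n,np.load(f"pics/{n}0.npy"))
    # knob: dark blob
    g=p.max(2)<60; k=np.zeros_like(g); k[kn[1]-16:kn[1]+17,kn[0]-16:kn[0]+17]=1
    m=g&k; P=X[m]; P=P[~np.isnan(P[:,0])]; T=P[P[:,2]>0.15]
    print(n,"knob px",m.sum(),"top pts",len(T),np.nanmedian(P,0),T.mean(0) if len(T) else 0, T.min(0),T.max(0))
    hsv=cv2.cvtColor(p,cv2.COLOR_BGR2HSV)
    print(" plane",onplane(n,[kn],.157))
    # mat
    for nm,mm,z in(("mat",models.masks_of,0.003),("tray",models.masks_of,0.03)):
        vision.grab_frame(n)
        r=mm(n,nm)[0]; c,_=cv2.findContours(r["mask"].astype(np.uint8),0,1); c=max(c,key=cv2.contourArea)
        W=onplane(n,c.reshape(-1,2),z)[:,:2]; b=cv2.minAreaRect((W*1000).astype(np.float32)); print(nm,r["p"],b)
    r=models.masks_of(n,"old_cartridge")[0]; Q=X[r["mask"]]; Q=Q[~np.isnan(Q[:,0])]; Q=Q[Q[:,2]>0.06]; print("old",r["p"],len(Q),Q.mean(0), Q.min(0),Q.max(0))
    # blue plate
    B=(hsv[...,0]>110)&(hsv[...,0]<130)&(hsv[...,1]>180)&(hsv[...,2]>60); B[:kn[1]-20]=0;B[kn[1]+70:]=0;B[:,:kn[0]-60]=0;B[:,kn[0]+60:]=0
    v,u=np.where(B); Z=X[B]; s=(Z[:,2]<0.016)
    W=onplane(n,np.c_[u,v][s],.008)[:,:2]; print("plate",s.sum(),cv2.minAreaRect((W*1000).astype(np.float32)))
E
```

```text
scene knob px 231 top pts 170 [ 0.64476802 -0.13208161  0.15636884] [ 0.6408588  -0.13134872  0.15687907] [ 0.62526025 -0.14588595  0.15001009] [ 0.65504918 -0.11687464  0.16139183]
 plane [[ 0.64587169 -0.13045857  0.157     ]]
mat 0.94 ((413.09466552734375, -271.5830383300781), (194.74111938476562, 191.68214416503906), 0.001803301740437746)
tray 0.92 ((408.0224914550781, 307.991455078125), (159.9388885498047, 258.7008056640625), 10.381033897399902)
old 0.9 271 [0.39733602 0.36450563 0.06841281] [0.36710325 0.33817472 0.06010344] [0.42342639 0.39580606 0.07521714]
plate 869 ((639.47021484375, -131.56085205078125), (128.49147033691406, 99.5120620727539), 82.40229797363281)
top knob px 172 top pts 148 [ 0.63694281 -0.12847782  0.15588108] [ 0.63851264 -0.1292016   0.15619134] [ 0.62494199 -0.14269194  0.15018756] [ 0.65286854 -0.11529638  0.16044763]
 plane [[ 0.63719241 -0.1252143   0.157     ]]
mat 0.63 ((415.02716064453125, -271.26556396484375), (190.51942443847656, 193.5574493408203), 0.3132190704345703)
tray 0.85 ((401.0578918457031, 310.75384521484375), (140.68418884277344, 245.32614135742188), 10.313420295715332)
old 0.93 455 [0.39613362 0.36489953 0.06828216] [0.37048745 0.33862268 0.06024344] [0.42234938 0.39238565 0.07479741]
plate 453 ((639.1937255859375, -129.8988037109375), (121.65421295166016, 93.66083526611328), 82.54788208007812)
```

```bash
python3 - <<'E'
from h import *
K=[.6395,-.1305]; M=[.414,-.2715]; T=[.411,.256]
print(np.round(get_state()["qpos"],2))
for yaw in np.deg2rad([-90,-60,-30,0,30,60,90,120,150]):
    o=down(yaw)
    print(round(np.rad2deg(yaw)),*[None if (q:=ctrl.ik(p,o)) is None else np.round(q,2) for p in([*K,.131],[*K,.25],[*M,.1],[*T,.2])])
E
```

```text
[-1.1   0.51 -0.24  1.5   0.13  1.15 -0.15]
-90 [-0.39  0.91  1.15  1.56 -0.86  1.25 -2.23] [-0.38  0.77  1.15  1.4  -0.7   1.41 -2.37] [-0.14  0.76  1.15  2.02 -0.86  0.97 -1.67] [-0.12  0.37 -0.67  1.9   0.28  0.96  2.22]
-60 [-0.39  0.91  1.15  1.56 -0.86  1.25 -1.71] [-0.38  0.77  1.15  1.4  -0.7   1.41 -1.85] [-0.06  0.65  0.95  2.02 -0.72  0.85 -1.31] [-0.02  0.4  -0.82  1.9   0.35  0.99  2.66]
-30 [-0.32  0.82  0.95  1.56 -0.71  1.14 -1.31] [-0.32  0.69  0.95  1.4  -0.56  1.34 -1.44] [ 0.04  0.58  0.75  2.02 -0.57  0.76 -0.95] [-1.34  0.55  1.15  1.92 -0.58  1.06 -2.03]
0 [-0.19  0.71  0.63  1.56 -0.47  1.02 -0.99] [-0.21  0.62  0.7   1.4  -0.4   1.27 -1.06] [ 0.04  0.58  0.75  2.02 -0.57  0.76 -0.44] [-0.97  0.35  0.5   1.91 -0.21  0.92 -1.94]
30 [-0.13  0.69  0.53  1.56 -0.39  1.   -0.54] [-0.18  0.6   0.63  1.4  -0.36  1.26 -0.57] [ 0.04  0.58  0.75  2.02 -0.57  0.76  0.09] [-0.87  0.34  0.36  1.91 -0.15  0.92 -1.49]
60 [-0.08  0.67  0.42  1.56 -0.31  0.98 -0.09] [-0.12  0.58  0.52  1.4  -0.29  1.24 -0.1 ] [-0.    0.6   0.83  2.02 -0.63  0.79  0.68] [-0.78  0.33  0.23  1.91 -0.09  0.91 -1.02]
90 [-0.01  0.65  0.3   1.56 -0.22  0.97  0.36] [-0.06  0.56  0.39  1.39 -0.22  1.23  0.35] [ 0.05  0.57  0.74  2.02 -0.56  0.76  1.13] [-0.69  0.32  0.11  1.91 -0.05  0.91 -0.56]
120 [ 0.06  0.64  0.18  1.56 -0.13  0.96  0.8 ] [-0.    0.55  0.29  1.39 -0.16  1.22  0.83] [ 0.21  0.51  0.47  2.02 -0.35  0.69  1.42] [-0.6   0.32 -0.01  1.91  0.01  0.91 -0.09]
150 [ 0.12  0.63  0.08  1.56 -0.06  0.95  1.26] [ 0.04  0.54  0.21  1.39 -0.11  1.22  1.31] [ 0.25  0.5   0.4   2.02 -0.3   0.68  1.9 ] [-0.5   0.32 -0.14  1.91  0.06  0.92  0.38]
```

```bash
python3 - <<'E'
from h import *
K=[.6395,-.1305]; o=down(np.deg2rad(30)); t0=get_state()["time"]
ctrl.movel([.2212,.5845,.30]); ctrl.movep([*K,.25],o); s=get_state(); print(s["tcp_pos"],s["eef_rot"],s["contact_force"])
ctrl.movel([*K,.175],max_speed=.1); ctrl.movel([*K,.131],max_speed=.05)
print(get_state()["contact_force"]); ctrl.close_gripper(60); s=get_state(); print(s["time"]-t0,s["tcp_pos"],s["width"],s["gripper_force"],s["contact_force"])
p,d=vision.grab_frame("scene"); cv2.imwrite("pics/s1.png",cv2.resize(p[180:330,150:350],None,fx=3,fy=3))
E
```

```text
[ 0.63983616 -0.12915878  0.24990796] [-3.12605422e-04  9.65653252e-01  2.59833966e-01  9.94557533e-05] [-0.01617353  0.37743512 -0.01183186]
[-0.35884089  0.11909715  0.14634794]
6.0167 [ 0.63979552 -0.13088603  0.13136221] 0.028573687634187307 59.21132504940033 [ 0.75238761 -1.17616698  1.35009692]
```

View pics/s1.png

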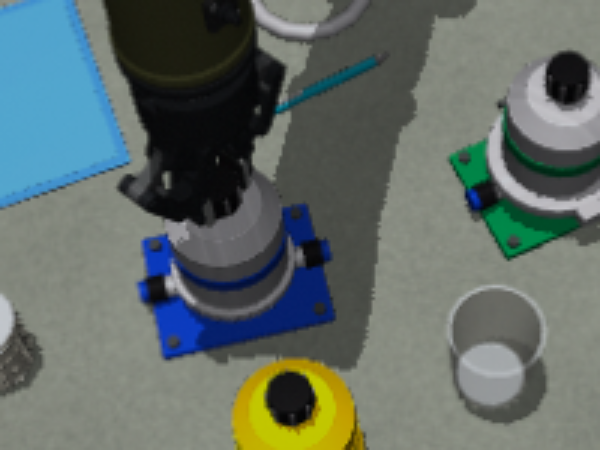

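The knob is held at its centre, with the fingers closed at (220,195) in the crop. The cover is still seated and nothing nearby has moved. Lifting now.

```bash
python3 - <<'E'
from h import *
M=[.414,-.2715]; x,y,z0=get_state()["tcp_pos"]
ctrl.movel([x,y,.16],max_speed=.04); s=get_state(); print(s["contact_force"],s["width"],s["gripper_force"])
ctrl.movel([x,y,.242],max_speed=.06); ctrl.pause(.15); s=get_state(); print(s["contact_force"],s["width"],s["tcp_pos"])
p,d=vision.grab_frame("scene"); cv2.imwrite("pics/s2.png",p)
ctrl.movel([*M,.242],max_speed=.12); ctrl.pause(.3); w=get_state(); print(w["contact_force"],w["time"])
ctrl.movel([*M,.115],max_speed=.08)
ctrl.movel([*M,.102],max_speed=.03); ctrl.pause(.2); f0=get_state()["contact_force"][2]; z=.102
while z>.094:
    z-=.001; ctrl.movel([*M,z],max_speed=.02); ctrl.pause(.05); s=get_state(); print(round(z,4),s["tcp_pos"][2],s["contact_force"][2]-f0)
    if s["contact_force"][2]-f0>2.5: break
p,d=vision.grab_frame("scene"); cv2.imwrite("pics/s3.png",p)
print(get_state()["time"])
E
```

```text
[-0.21116319  0.5281247  -5.12964262] 0.028200164733875176 59.43251609802246
[ 0.94821391  0.20184544 -5.26727158] 0.028256363150772065 [ 0.63966948 -0.13084714  0.24167888]
[-0.33563386  0.41842065 -5.30470174] 12.825
0.101 0.10100315375574626 -1.5249689121623726
0.1 0.0999533258498734 -1.0035887082304988
0.099 0.09896658859431591 -0.915505017235116
0.098 0.09826886052518491 3.9843186554521046
16.5917
```

View pics/s3.png

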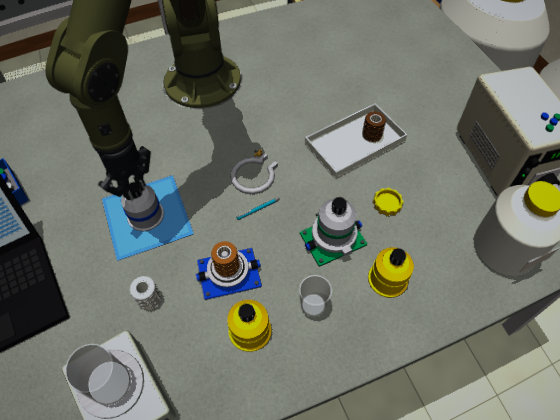

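The cover stands on the mat at about (142,210), and the brown cartridge is still on the standpipe at (223,258). I'll release, retreat and locate the cartridge.

```bash
python3 - <<'E'
from h import *
ctrl.ungrasp(); ctrl.pause(.3); x,y,z=get_state()["tcp_pos"]
ctrl.movel([x,y,.22],max_speed=.12); ctrl.pause(.1)
for n in("scene","top"):
    p,d=vision.grab_frame(n); X=cloud(n,d); cv2.imwrite(f"pics/{n}4.png",p)
    i=vision.camera_info(n)
    R=(np.hypot(X[...,0]-.6395,X[...,1]+.1305)<.05)&(X[...,2]>.1)&(X[...,2]<.115)
    P=X[R]; (c,r)=cv2.minEnclosingCircle((P[:,:2]*1000).astype(np.float32)); print(n,len(P),P.mean(0),c,r)
    for t in("cover",): print([(np.round(q["point"]),round(q["p"],2)) for q in models.recognise(n,t)[:4]])
    C=(np.hypot(X[...,0]-.414,X[...,1]+.2715)<.06)&(X[...,2]>.115)&(X[...,2]<.135); print("knob",C.sum(),X[C].mean(0) if C.sum() else 0)
    Y=(p[...,0]<70)&(p[...,2]>130)&(X[...,2]>.03)&(X[...,2]<.2)&(np.hypot(X[...,0]-.72,X[...,1]+.13)<.15); print("yellow",X[Y].min(0),X[Y].max(0))
print(get_state()["time"])
E
```

```text
scene 446 [ 0.64107542 -0.13275664  0.10668003] (638.9020385742188, -132.5557403564453) 28.444910049438477
[(array([141., 208.]), 0.92), (array([246., 326.]), 0.67), (array([391., 273.]), 0.61), (array([147., 291.]), 0.31)]
knob 138 [ 0.41712229 -0.27179502  0.12376527]
yellow [ 0.6119016  -0.17678192  0.04313355] [ 0.8217653  -0.09333436  0.11661144]
top 405 [ 0.63955045 -0.13010644  0.10626204] (640.0896606445312, -130.58969116210938) 27.603099822998047
[(array([341., 140.]), 0.85), (array([416., 290.]), 0.66), (array([203., 147.]), 0.56)]
knob 164 [ 0.41658232 -0.26994198  0.12296081]
yellow [ 0.74354514 -0.17175155  0.07386727] [ 0.82111283 -0.09406179  0.09358097]
18.95
```

```bash
python3 - <<'E'
from h import *
C=[.6397,-.1313]; o=down(np.deg2rad(30))
x,y,z=get_state()["tcp_pos"]; ctrl.movel([x,y,.25],max_speed=.15)
ctrl.movep([*C,.2],o); ctrl.movel([*C,.12],max_speed=.1); ctrl.pause(.1); f0=get_state()["contact_force"]
ctrl.movel([*C,.069],max_speed=.05); print(get_state()["contact_force"]-f0)
ctrl.close_gripper(25); ctrl.pause(.2); s=get_state(); print(s["tcp_pos"],s["width"],s["gripper_force"],s["contact_force"]-f0)
x,y,_=s["tcp_pos"]
for z in(.075,.085,.10,.115): ctrl.movel([*C,z],max_speed=.03); s=get_state(); print(z,s["width"],s["contact_force"]-f0)
ctrl.movel([*C,.145],max_speed=.05); ctrl.pause(.1); ctrl.movel([*C,.2],max_speed=.1); s=get_state(); print(s["tcp_pos"],s["width"],s["contact_force"]-f0,s["time"])
p,d=vision.grab_frame("scene"); cv2.imwrite("pics/s5.png",p)
E
```

```text
[ 0.28754437  0.67759371 -0.65051532]
[ 0.63997496 -0.13140052  0.06952175] 0.0552278286789317 27.143259309232235 [-0.72071942  1.1110638   5.08888555]
0.075 0.0551396980437611 [ 0.74491547  0.38968158 -2.57013003]
0.085 0.05510956206341215 [-0.34554937  0.2469568  -2.63207524]
0.1 0.0551714108294445 [-0.23745952  1.2614218  -1.66480655]
0.115 0.05497880217111946 [ 1.00281481  0.30548458 -2.05024692]
[ 0.63941997 -0.13108781  0.19952751] 0.05536310456200443 [ 0.66020706  1.1142146  -2.16207385] 26.8417
```

View pics/s5.png

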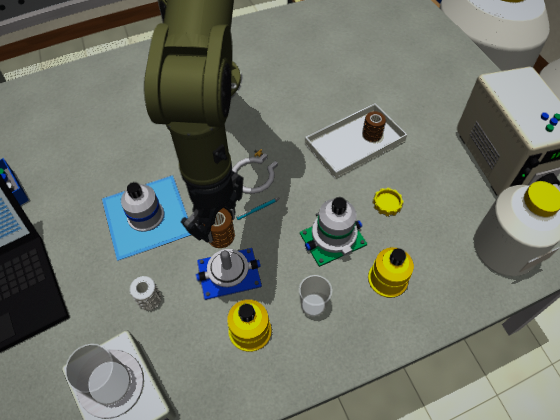

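The cartridge is held upright at (220,228) and the bare standpipe shows at (226,262). The cover is standing well on the mat. I'll move to the tray's empty end.

```bash
python3 - <<'E'
from h import *
T=[.411,.256]; o=down(np.deg2rad(100)); x,y,_=get_state()["tcp_pos"]
ctrl.movel([x,y,.27],max_speed=.15); ctrl.movep([*T,.25],o); print(get_state()["time"],get_state()["width"])
ctrl.movel([*T,.06],max_speed=.1); ctrl.movel([*T,.037],max_speed=.04); ctrl.pause(.2); f0=get_state()["contact_force"][2]; z=.037
while z>.027:
    z-=.001; ctrl.movel([*T,z],max_speed=.02); ctrl.pause(.05); s=get_state(); print(round(z,4),s["contact_force"][2]-f0)
    if s["contact_force"][2]-f0>2.5: break
p,d=vision.grab_frame("top"); cv2.imwrite("pics/s6.png",p); print(s["time"],s["width"])
E
```

```text
29.1583 0.05530510919325212
0.036 -0.5646650461512333
0.035 -0.9932756882372764
0.034 -0.2700121301977356
0.033 0.1318965513037229
0.032 0.2570641256263835
0.031 5.680240847555498
33.9333 0.05488667707392071
```

View pics/s6.png

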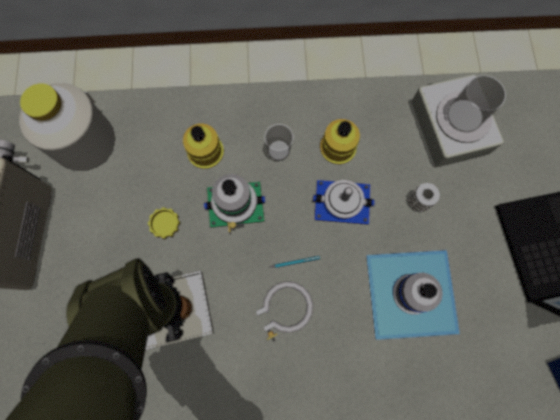

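The cartridge met the floor at the expected height, in the empty end at about (184,308). I'll release it, retreat and check.

```bash
python3 - <<'E'
from h import *
ctrl.ungrasp(); ctrl.pause(.3); x,y,z=get_state()["tcp_pos"]
ctrl.movel([x,y,.06],max_speed=.04); ctrl.movel([x,y,.25],max_speed=.15); ctrl.movel([x,y-.17,.3],max_speed=.2); ctrl.pause(.3)
p,d=vision.grab_frame("scene"); cv2.imwrite("pics/s7.png",p); X=cloud("scene",d)
for c in((.411,.256),(.397,.3645)):
    R=(np.hypot(X[...,0]-c[0],X[...,1]-c[1])<.045)&(X[...,2]>.06)&(X[...,2]<.08); P=X[R]; print(P.mean(0) if len(P) else 0,P[:,2].std())
print(get_state()["time"])
E
```

```text
[0.41327405 0.25371093 0.06808048] 0.0030389288655755424
[0.39673648 0.36475636 0.06840578] 0.0032179494401373843
38.375
```

View pics/s7.png

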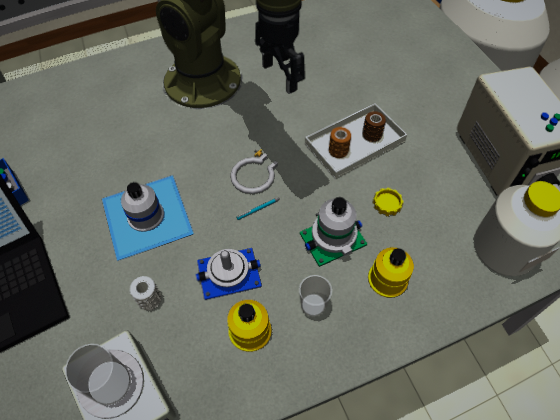

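The spent cartridge stands upright in the tray at (340,142), and the old one at (374,126) has not moved. The cover is on the mat at (141,207), everything else is in its place, and the arm is clear.

```bash
python3 -c "
from station import ticket
print(ticket.close_job())"
```

```text
the job is handed in; nothing more can be done
None
```

The job is handed in: the cover stands on its rim on the mat, the spent cartridge stands upright in the empty end of the tray, and the last picture shows nothing else moved; the hand-in returned no verdict.

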